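Load and lock a circuit module in a test nest

ROBOT

A 7-joint arm with a two-finger parallel gripper is mounted at the origin on the work surface. World frame = base frame: x ahead of the robot, y to its left, z up, the work surface at z = 0. Lengths are in m, angles in rad, forces in N, time in s.
With the tool pointing down it reaches from about 0.425 to 0.95 m from the base axis. Payload 4.7 kg.
Tool frame: the origin (TCP) lies at the very end of the fingers, on their centre line; the grasp point (between the pads) lies 19 mm behind it; x points along the fingers, y is the direction in which the jaws open and shut, and the axes are right-handed (so a half turn about x gives the same grasp; the last joint's range is limited). The gripper opens to 85 mm and grips with 20 to 120 N. Pads are 22 mm wide; open, the fingers measure 114 mm over their backs; the gripper's body (76 mm by 85 mm) begins 54 mm behind the grasp point. The pads swing forward as they close: fully open they stand 13 mm farther back than shut.
Start: joints at [1.245, 0.469, -0.049, 1.532, 0.024, 1.141, -0.082], TCP at [0.197, -0.645, 0.231] pointing down, gripper open.
Joint ranges: [-2.59, 2.59], [-0.33, 1.99], [-1.39, 1.29], [0.1, 2.45], [-1.04, 4.18], [0.21, 1.99], [-2.66, 2.66]. Speed limits (rad/s): [2.57, 2.57, 3.14, 3.14, 3.14, 3.14, 3.14].

INTERFACE

Orientations are given as a unit quaternion [w, x, y, z].
In Python, from workcell import * gives the robot as it stands. The module is installed in compiled form; this text tells all that it offers.
- The arm moves only by the tool jog_arm, never from a script. Its argument "commands" is a list that holds one entry, the list of rows, each a list of 5 numbers: the closure in counts, from 0 (fully open) to 255 (shut), then the shift along the world's x, y, z in mm, then the turn about the world's z in rad. In form: [[[gripper, tx, ty, tz, spin], ...]]. A call has 1 to 8 rows; each row shifts and turns the commanded pose from where the row before left it; what a row does not reach is not made up. A row lasts 1/8 s, in which the tool goes at most 62.5 mm and 10.7 degrees, less where a joint would pass 70% of its speed; a pose out of reach is approached as far as the arm can. A call is refused whole if a number of a shift passes 62.5 or a number of a turn 0.188, either way. A call with a gripper value outside its range is refused whole. The fingers move at their own pace and stop on an object; the grip force is fixed at half the most. Time passes only in rows, so rows that do not move let the fingers close. It gives the time, the measured TCP pose, the force and the opening at its end, in the units of the state.
- state(): the state, without advancing time (a new reading comes with each control period).
- snapshot(name): name is "side" or "top"; returns the picture (384x512x3 uint8, blue, green, red); there is no depth.
- get_calibration(name): a dict with "camera_matrix" (3x3 intrinsics, pixels), "k1" (the pictures are not rectified: a ray, as slopes to the right and down, at radius r is drawn at 1 + k1 r^2 times it, then the intrinsics apply), "camera_from_world" (4x4, takes a point from world to camera coordinates). Camera axes: x right, y up, looking along -z (the intrinsics and any distortion apply to the point x, -y, -z); pixel columns grow to the right and rows downward; lengths in m; the calibration is good to about 2 mm. A picture is of the moment at which its call begins. get_calibration takes no time and is no camera call.
- finish_job(): hands the job in, once; it reports no verdict.
Trained networks look in the newest picture that a camera, given by its name, has taken for a name from the list of things; names that differ only in an ending like _2 or _b are one class to them, and where a whole thing is asked for, a point or a joint stands for the part that bears it (a point fixed in the world has none). Each returns a list of dicts, best first, with "conf" (0 to 1); they miss things now and then, are a little off and sometimes report something else, mostly with a low value. They report only what shows in the picture. A call takes as long as a camera call. They do not tell look-alikes from the thing itself.
- outline_of(name, camera): "mask" (384x512 bool, what is visible of it) and "extent" ([centre column, centre row, width, height] in pixels, round what is visible of it).
The state is a dict: "time": time; "joint_pos": joint angles; "qvel": joint speeds; "effort": joint torques, N m; "position": TCP position; "ee_rot": TCP orientation; "ft_force": force on the tool from outside, world axes, zero at the start; "ft_torque": the same for the moment, N m; "width": opening from 0.0 (shut) to 1.0 (fully open).
Only numpy, scipy, OpenCV 4.12 (cv2) and the standard library are available. Lean on these libraries where they do the work, as an engineer would, in place of code of your own. Each camera call takes 0.05 s, during which the arm holds its last target. There are 200 camera calls.

TASK

Slide the green circuit module along the yellow test nest's loading track until it drops into its recess, and press it down until its board is flush with the yellow deck. Then slide the red lock grip all the way to its end stop, so that its arm holds the module down. Leave the other things on the bench where they are.

Things in the scene. Friction and masses are not known exactly. Their poses are not given: they have to be found in the camera images.
- nest: yellow test nest fixed to the bench, own y from -175 to +165 mm, own x from -78 to +46. Origin on the bench, z up. Its yellow deck is 22 mm above the bench. On its x < -47 side, y 20 to 165, an aluminium rail 24 mm high carries the lock; the lock's end stop is a dark block at y 20 to 44.5, 34 mm high
- track (a point): centre of the loading track, on the deck's surface (nest x 0, y -87.5, z 22 mm), axes as the nest's. The track is the deck from nest y = -175 to 0, between two black guide rails 64 mm apart (x +-32) and 8 mm high, in line with the recess
- seat (a point): where the module's origin lies when home and flush: nest x 0, y 52.5, z 10 mm, axes as the nest's. The recess is 64 mm wide (nest x +-32), 105 long (y 0 to 105), 12 deep. The black contact bed in it at first stands 6 mm higher (z 16), so that the module stands 6 mm proud; pressing with some 10 to 15 N takes it down, and it stays down
- module: green circuit module, a stiff board 60 mm wide (own x), 100 long (own y), 12 thick, with a black header block in the middle of its top, 16 x 44 mm and 12 high (its top 24 mm above the underside). Origin at the centre of its underside, z up. Starts flat on the loading track, its y along the nest's y; has 2 mm of play all round in the recess
- lock (a joint): the lock's slide along the rail, m: 0 = fully open (clear of the recess), 0.082 = against its end stop (locked). It moves along the nest's -y as the value grows and stays where it is left; friction 2.5 N
- lock_top (a point): centre of the top of the red upright lock grip, 66 mm above the bench; the grip is 26 mm (nest x) by 22 mm (nest y), 40 high. At its foot a steel arm, 18 mm wide (nest y), reaches 47 mm from the grip's centre along the nest's +x, its underside 3 mm over the deck, its top at 33.5 mm; locked, it lies over the module's edge beside the header
- probe_blue: black probe with a pale blue band, 130 x 24 mm, 20 mm high, lying on the bench beyond the nest. Origin at the centre of its underside. To be left alone
- probe_yellow: black probe with a yellow band, 130 x 24 mm, 20 mm high, lying on the bench. Origin at the centre of its underside. To be left alone
- adapter: grey adapter block 32 x 60 mm, 22 mm high, on the robot's side of the loading track. Origin at the centre of its underside. To be left alone
- spare_board: blue circuit board 90 x 130 mm, up to 20 mm high, to the robot's right. Origin at the centre of its underside. To be left alone
- cleaner: pale blue bottle, 66 mm across, 170 mm high. Origin at the centre of its underside. To be left alone
- meter: orange hand-held meter 180 x 90 mm, 41 mm high, lying flat to the robot's left. Origin at the centre of its underside. To be left alone
There are look-alikes about, which are no part of the job. Of the things that look like the module, the largest one is meant.

How it is judged:
On the way, in this order (a step that is already met when the one before it is completed fails the run):
1. the module lies flush in the recess, its underside within 2 mm of the recess floor (z of module in the frame of seat between -0.003 and 0.002 m and horizontal distance between module and seat below 0.005 m and angle between the y axis of module and the y axis of seat, either way round below 0.08 rad and angle between module's own z axis and vertical below 0.03 rad), for 0.2 s.
2. the lock is slid to within 3 mm of its end stop (value of joint lock above 0.079 m), for 0.2 s.
At the end, for the whole second after the job is handed in: The module lies flat and at rest in the recess, its underside no more than 2 mm above the recess floor, within 5 mm of the seat sideways, turned less than 0.08 rad and tilted less than 0.03 rad; the lock reads more than 0.079 m of its 0.082 m (all of step 1 and value of joint lock above 0.079 m and linear speed of module below 0.02 m/s); the robot touches nothing.
It fails at once if another thing on the bench is moved by more than 30 mm (distance of any of probe_blue, probe_yellow, adapter, spare_board, cleaner, meter from where it was at the start of the episode above 0.03 m).
It also fails if it takes over 45 s, if anything falls off the work surface, if the arm or the gripper's body presses on something with over 40 N, if the wrist force passes 120 N, or if a joint passes its speed limit or range.

## Working session

There is one attempt and no reset: what is moved stays moved. The work goes in short steps, Python scripts to look and compute and a tool call to move; the robot and the scene stay as the last step left them, time stands still between calls to the robot, and variables do not carry over. Pictures are saved under pics/ and viewed, about 8 in all and at most 12, crops included, and the job is handed in when it is done.

Besides the shell and the picture viewer there is one more tool, called after "Emit:" as a command line: name --argument value ..., lists and objects as JSON in quotes. jog_arm: Moves the arm, as the interface text tells. Its arguments: {"type":"object","properties":{"commands":{"type":"array","items":{"type":"array","items":{"type":"array","items":{"type":"number"}}}}},"required":["commands"]}

```bash
mkdir -p pics
cat > h.py <<'E'
from workcell import *
import numpy as np, cv2
def px2w(name,uv,z):
    c=get_calibration(name);K=np.array(c["camera_matrix"]);T=np.array(c["camera_from_world"]);k=c["k1"]
    uv=np.atleast_2d(uv).astype(float)
    d=cv2.undistortPoints(uv[:,None],K,np.array([k,0,0,0,0.]))[:,0]
    r=np.c_[d[:,0],-d[:,1],-np.ones(len(d))]@T[:3,:3]
    o=-T[:3,:3].T@T[:3,3]
    return o+r*((z-o[2])/r[:,2])[:,None]
def w2px(name,P):
    c=get_calibration(name);K=np.array(c["camera_matrix"]);T=np.array(c["camera_from_world"]);k=c["k1"]
    p=np.atleast_2d(P)@T[:3,:3].T+T[:3,3]; p=p*[1,-1,-1]
    return cv2.projectPoints(p,np.zeros(3),np.zeros(3),K,np.array([k,0,0,0,0.]))[0][:,0]
E
python3 - <<'E'
from h import *
for n in("top","side"):
    im=snapshot(n);cv2.imwrite(f"pics/{n}0.png",im)
    c=get_calibration(n);T=np.array(c["camera_from_world"]);print(n,-T[:3,:3].T@T[:3,3])
    for o in("module","nest","lock","adapter"):
        for d in outline_of(o,n)[:4]:
            print(n,o,round(d["conf"],2),np.round(d["extent"]), px2w(n,d["extent"][:2],0.03).round(3) )
s=state();print({k:np.round(v,3) for k,v in s.items()})
a=np.hstack([cv2.imread("pics/top0.png")]);cv2.imwrite("pics/top0b.png",cv2.resize(a,(800,600)))
cv2.imwrite("pics/side0b.png",cv2.resize(cv2.imread("pics/side0.png"),(800,600)))
E
```

```text
top [0.29608273 0.01532199 1.40767694]
top module 0.85 [302. 232.  23.  27.] [[ 0.415 -0.135  0.03 ]]
top module 0.71 [328. 182.  25.  22.] [[ 0.572 -0.223  0.03 ]]
top module 0.57 [265. 186.  34.  19.] [[ 0.561 -0.025  0.03 ]]
top nest 0.94 [246. 193. 112.  46.] [[0.539 0.035 0.03 ]]
top lock 0.65 [202. 208.   8.  20.] [[0.494 0.169 0.03 ]]
top adapter 0.59 [264. 215.  23.  15.] [[ 0.469 -0.022  0.03 ]]
side [ 0.18506059 -0.50745704  0.81128222]
side module 0.82 [270. 206.  38.  30.] [[ 0.567 -0.027  0.03 ]]
side module 0.8 [317. 261.  32.  33.] [[ 0.559 -0.231  0.03 ]]
side module 0.6 [247. 264.  36.  35.] [[ 0.415 -0.141  0.03 ]]
side nest 0.67 [254. 199. 111.  87.] [[0.544 0.018 0.03 ]]
side lock 0.56 [215. 171.  19.  15.] [[0.511 0.173 0.03 ]]
side adapter 0.7 [241. 224.  24.  21.] [[ 0.468 -0.033  0.03 ]]
side adapter 0.3 [254. 160.  25.  27.] [[0.632 0.146 0.03 ]]
{'time': np.float64(0.5), 'joint_pos': array([ 1.245,  0.469, -0.049,  1.533,  0.024,  1.141, -0.082]), 'qvel': array([ 0.001, -0.001, -0.001, -0.   , -0.001, -0.   , -0.   ]), 'effort': array([-1.0000e-03, -5.0969e+01, -4.7000e-02, -2.3778e+01,  1.1000e-02,
        2.0000e-03,  0.0000e+00]), 'position': array([ 0.197, -0.645,  0.231]), 'ee_rot': array([ 0.105,  0.699,  0.105, -0.699]), 'ft_force': array([0.384, 0.24 , 0.142]), 'ft_torque': array([-0.023,  0.047,  0.056]), 'width': np.float64(0.995)}
```

Run:
```python
import cv2
a=cv2.imread("pics/top0.png")[140:260,170:350];b=cv2.imread("pics/side0.png")[140:300,160:360]
cv2.imwrite("pics/c1.png",cv2.resize(a,None,fx=4.4,fy=4.4,interpolation=cv2.INTER_CUBIC))
cv2.imwrite("pics/c2.png",cv2.resize(b,None,fx=3.7,fy=3.7,interpolation=cv2.INTER_CUBIC))
```

```text
(no output)
```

View pics/c1.png

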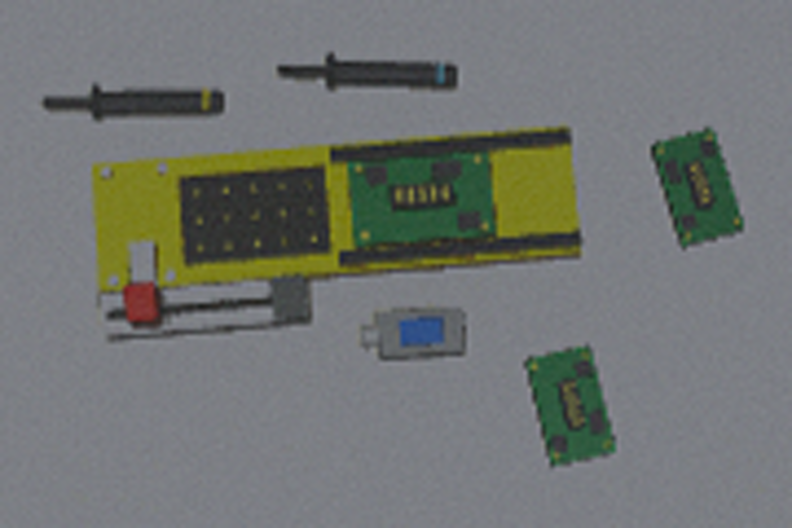

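View pics/c2.png

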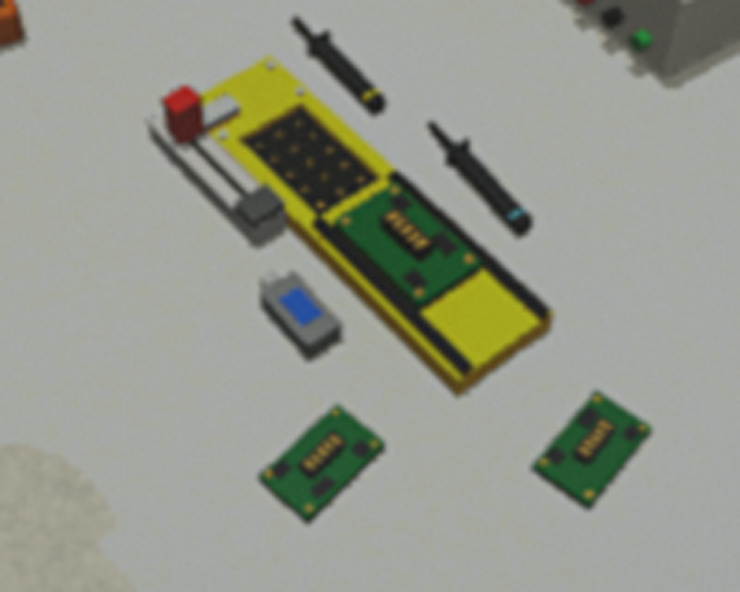

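Top view: the nest spans (191,177) to (302,198). Look-alikes are the green boards at (265,186) on the track, (302,232) on the bench and (328,182) on the bench. The one on the track is visibly the largest and matches the description, so I'm taking that one. The lock is at (202,208), in its open position. Next I'll fit the poses.

```bash
cat >> h.py <<'E'
def N(p,nx): # nest->world
    c,s=np.cos(p[2]),np.sin(p[2]);nx=np.atleast_2d(nx).astype(float)/1000
    return np.c_[p[0]+c*nx[:,0]-s*nx[:,1],p[1]+s*nx[:,0]+c*nx[:,1],nx[:,2]]
E
python3 - <<'E'
from h import *
from scipy.optimize import least_squares
from scipy.spatial.transform import Rotation as R
T=np.array([[571,128],[580,256],[94,165],[101,291],[181,178],[326,167],[330,257],[187,265]])/4.4+[170,140]-0.4
PT=[[46,-175,22],[-46,-175,22],[46,165,22],[-46,165,22],[32,105,19],[32,0,19],[-32,0,19],[-32,105,19]]
S=np.array([[268,57],[303,105],[378,176],[320,212],[243,140]])/3.7+[160,140]-0.4
PS=[[46,165,22],[32,105,20],[32,0,20],[-32,0,20],[-32,105,20]]
for w in((1,1),(1,0),(0,1)):
    f=lambda p:np.r_[w[0]*(w2px("top",N(p,PT))-T).ravel(),w[1]*(w2px("side",N(p,PS))-S).ravel()]
    r=least_squares(f,[.54,.04,0]);print(r.x.round(4),np.sqrt(np.mean(r.fun**2)))
    if w==(1,1):p=r.x;np.save("nest.npy",p);print(r.fun.reshape(-1,2).round(1).tolist())
inv=lambda P:((P[:,:2]-p[:2])@np.array([[np.cos(p[2]),-np.sin(p[2])],[np.sin(p[2]),np.cos(p[2])]])*1000).round(1)
mt=np.array([[353,164],[490,152],[493,237],[357,245]])/4.4+[170,140]-.4
print("board top corners nest",inv(px2w("top",mt,.034)))
print("hdr top",inv(px2w("top",np.array([[392,183],[452,179],[455,206],[395,211]])/4.4+[170,140]-.4,.046)))
print("hdr side",inv(px2w("side",np.array([[400,205],[432,238],[410,257],[385,222]])/3.7+[160,140]-.4,.046)))
print("lock top",inv(px2w("top",np.array([[124,284],[157,284],[160,318],[128,322]])/4.4+[170,140]-.4,.066)))
print("lock side",inv(px2w("side",np.array([[182,85],[202,94],[187,106],[163,96]])/3.7+[160,140]-.4,.066)))
s=state();print(R.from_quat(s["ee_rot"],scalar_first=True).as_matrix().round(3))
E
```

```text
[0.5594 0.0389 0.0636] 0.8950520640274731
[[-0.5, -0.3], [0.2, -0.5], [-0.4, -0.8], [-0.5, -0.4], [-0.6, -0.6], [-0.1, -0.5], [0.5, -0.9], [-0.8, -0.2], [0.7, -0.1], [-0.7, 0.3], [0.9, 1.6], [-1.1, 2.6], [-1.8, 0.5]]
[0.5577 0.038  0.0638] 0.25668957110807294
[0.5644 0.0417 0.0861] 0.5641646137879753
board top corners nest [[  27.8  -19.4]
 [  29.3 -116.5]
 [ -31.6 -113.3]
 [ -30.1  -17.9]]
hdr top [[  9.8 -45.4]
 [  9.5 -87.4]
 [ -9.8 -87.9]
 [-10.2 -45.9]]
hdr side [[ 14.2 -43.2]
 [ 12.4 -81.8]
 [-11.3 -85.2]
 [ -4.9 -48.9]]
lock top [[-50.6 142.3]
 [-52.3 120. ]
 [-75.7 119.3]
 [-76.8 141. ]]
lock side [[-52.3 144.2]
 [-45.6 126.3]
 [-62.  122.8]
 [-70.5 143.3]]
[[ 0.     0.292 -0.956]
 [ 0.    -0.956 -0.292]
 [-1.    -0.    -0.   ]]
```

Emit:
jog_arm --commands '[[[0,20,38,0,0.084],[0,22,38,0,0.084],[0,23,39,0,0.084],[0,23,39,0,0.084],[0,23,39,0,0.084],[0,23,39,0,0.084],[0,23,39,0,0.084],[0,23,39,0,0.084]]]'

```text
time: 1.5
position: [0.3782, -0.3343, 0.2317]
ee_rot: [0.33, 0.625, 0.33, -0.625]
ft_force: [0.8, -0.5, 0.4]
width: 1.001
```

Emit:
jog_arm --commands '[[[0,23,39,0,0.084],[60,23,39,0,0.083],[60,23,39,0,0.083],[60,23,39,0,0.083],[60,23,39,-20,0.083],[60,23,38,-40,0.083],[60,24,38,-40,0.083],[60,24,36,-20,0.083]]]'

```text
time: 2.5
position: [0.563, -0.0275, 0.1093]
ee_rot: [0.515, 0.483, 0.517, -0.484]
ft_force: [-0.2, -0.3, -0.1]
width: 0.762
```

```bash
cat >> h.py <<'E'
def crop(n,box,name,f=4):
    im=snapshot(n);x,y,w,h=box
    cv2.imwrite(f"pics/{name}.png",cv2.resize(im[y:y+h,x:x+w],None,fx=f,fy=f,interpolation=cv2.INTER_CUBIC))
def st():
    from scipy.spatial.transform import Rotation as R
    s=state();m=R.from_quat(s["ee_rot"],scalar_first=True).as_matrix()
    print(round(s["time"],2),s["position"].round(4),"yaw_y",np.arctan2(m[1,1],m[0,1]).round(4),"x",m[:,0].round(3),"F",s["ft_force"].round(1),"w",s["width"].round(3))
E
python3 - <<'E'
from h import *
np.save("nest.npy",[.558,.0385,.064])
st();crop("side",(200,120,130,110),"s1",6)
E
```

```text
Traceback (most recent call last):
  File "h.py", line 23, in st
    print(round(s["time"],2),s["position"].round(4),"yaw_y",np.arctan2(m[1,1],m[0,1]).round(4),"x",m[:,0].round(3),"F",s["ft_force"].round(1),"w",s["width"].round(3))
                                                                                                                                                  ^^^^^^^^^^^^^^^^
AttributeError: 'float' object has no attribute 'round'
```

```bash
sed -i 's/s\["width"\].round(3)/round(s["width"],3)/' h.py
python3 - <<'E'
from h import *
st();crop("side",(200,120,130,100),"s1",6)
E
```

```text
2.5 [ 0.563  -0.0275  0.1093] yaw_y 0.0657 x [-0.003 -0.    -1.   ] F [-0.2 -0.3 -0.1] w 0.762
```

View pics/s1.png

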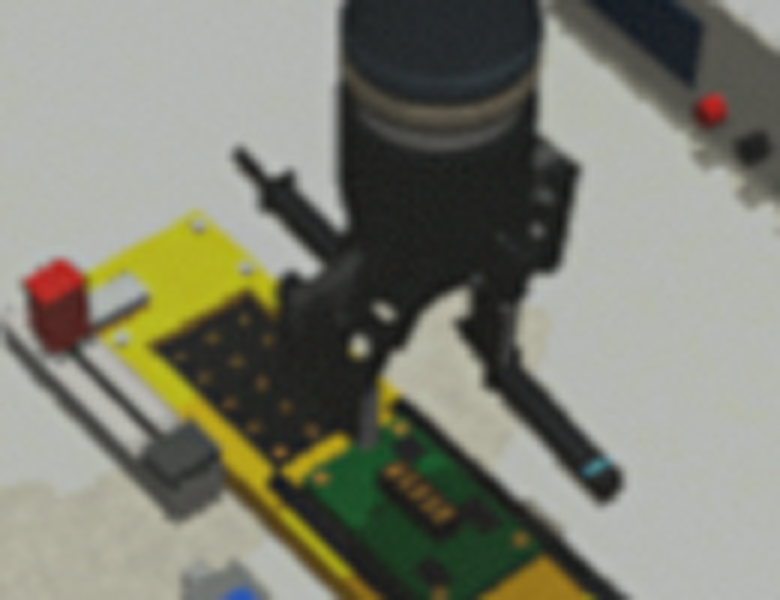

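Emit:
jog_arm --commands '[[[60,-1,-1,-30,-0.001],[60,0,0,-25,0],[60,0,0,-13,0],[60,0,0,0,0],[140,0,0,0,0],[160,0,0,0,0],[180,0,0,0,0],[220,0,0,0,0]]]'

```text
time: 3.55
position: [0.5637, -0.0293, 0.0442]
ee_rot: [0.516, 0.485, 0.515, -0.483]
ft_force: [1.7, 0.0, 2.2]
width: 0.155
```

Emit:
jog_arm --commands '[[[230,0,0,0,0],[230,0,0,0,0],[230,0,0,0,0]]]'

```text
time: 3.92
position: [0.5637, -0.0294, 0.0442]
ee_rot: [0.516, 0.485, 0.515, -0.484]
ft_force: [1.6, -0.1, 5.4]
width: 0.145
```

Run:
```python
from h import *
st();crop("side",(220,150,100,75),"s2",8)
```

```text
3.92 [ 0.5637 -0.0294  0.0442] yaw_y 0.062 x [ 0.003  0.    -1.   ] F [ 1.6 -0.1  5.4] w 0.145
```

View pics/s2.png

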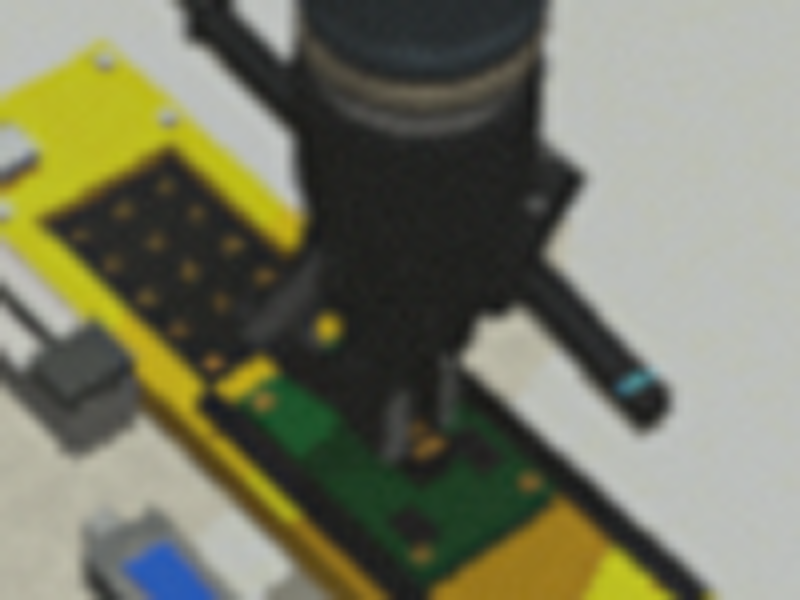

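Emit:
jog_arm --commands '[[[130,0,0,0,0],[130,0,0,0,0],[130,0,0,-4,0],[130,0,0,-3,0],[130,0,0,0,0]]]'

```text
time: 4.6
position: [0.562, -0.0295, 0.0358]
ee_rot: [0.515, 0.484, 0.516, -0.484]
ft_force: [-0.3, -0.1, 0.2]
width: 0.49
```

Emit:
jog_arm --commands '[[[170,0,0,1,0],[190,0,0,0,0],[230,0,0,0,0],[230,0,0,0,0],[230,0,0,0,0],[230,0,0,0,0]]]'

```text
time: 5.35
position: [0.5636, -0.0293, 0.0379]
ee_rot: [0.516, 0.485, 0.515, -0.484]
ft_force: [4.2, -0.5, 2.3]
width: 0.164
```

Emit:
jog_arm --commands '[[[230,1,5,0,0],[230,-1,15,0,0],[230,-1,15,0,0],[230,-1,15,0,0],[230,-1,10,0,0],[230,0,0,0,0]]]'

```text
time: 6.1
position: [0.5594, 0.0302, 0.0379]
ee_rot: [0.516, 0.484, 0.515, -0.485]
ft_force: [1.2, -1.1, 7.5]
width: 0.164
```

Run:
```python
from h import *
st();crop("top",(180,150,140,80),"t2",5.7)
```

```text
6.1 [0.5594 0.0302 0.0379] yaw_y 0.0626 x [-0.    -0.002 -1.   ] F [ 1.2 -1.1  7.5] w 0.164
```

View pics/t2.png

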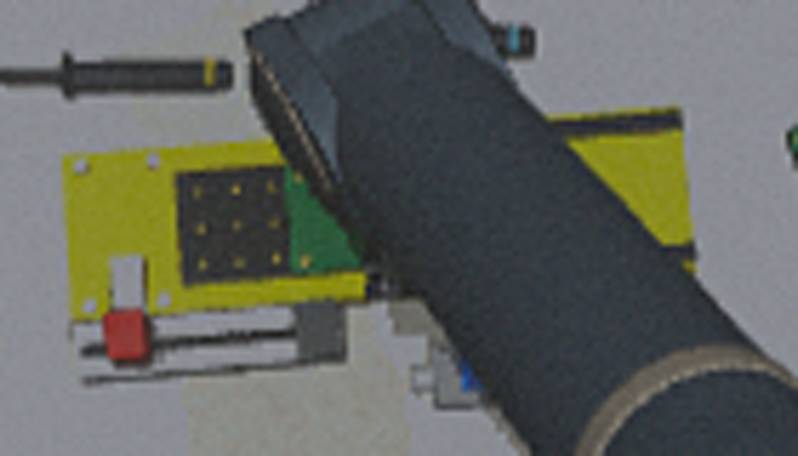

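Module is held and moving; its leading edge shows at crop (284,172)–(297,272), with the recess's far end at (177,175)–(184,285).

Run:
```python
from h import *
p=np.load("nest.npy");M=np.array([[np.cos(p[2]),-np.sin(p[2])],[np.sin(p[2]),np.cos(p[2])]])
q=lambda uv,z:((px2w("top",np.array(uv)/5.7+[180,150]-.4,z)[:,:2]-p[:2])@M*1000).round(1)
print(q([[284,170],[297,273]],.034));print(q([[177,175],[184,285]],.019),q([[63,157],[72,323]],.022))
```

```text
[[ 25.9  44.5]
 [-31.2  41.3]]
[[ 30.7 103.8]
 [-30.7 103.6]] [[ 44.7 165.1]
 [-47.4 164.9]]
```

Emit:
jog_arm --commands '[[[230,0,8,1,0],[230,-1,15,0,0],[230,-1,15,0,0],[230,-1,12,0,0],[230,-1,6,0,0],[230,0,1,0,0],[230,0,0,0,0]]]'

```text
time: 7.02
position: [0.5552, 0.0871, 0.0381]
ee_rot: [0.515, 0.484, 0.515, -0.485]
ft_force: [-0.4, -0.8, -1.0]
width: 0.159
```

Emit:
jog_arm --commands '[[[230,0,2,0,0],[230,0,0.5,0,0],[230,0,0,-1,0],[230,0,0,-1,0],[230,0,0,-1,0],[230,0,0,0,0]]]'

```text
time: 7.78
position: [0.5554, 0.0899, 0.0352]
ee_rot: [0.515, 0.484, 0.515, -0.484]
ft_force: [-0.5, 0.0, -1.3]
width: 0.158
```

Lowering freely with no contact: it is going into the recess. I'll go on to the bed and press.

Emit:
jog_arm --commands '[[[230,0,0,-1.5,0],[230,0,0,-1.5,0],[230,0,0,-1,0],[230,0,0,-1,0],[230,0,0,0,0]]]'

```text
time: 8.4
position: [0.5555, 0.09, 0.0311]
ee_rot: [0.515, 0.484, 0.515, -0.484]
ft_force: [-2.4, -1.0, 6.9]
width: 0.166
```

Emit:
jog_arm --commands '[[[230,0,0,-1.5,0],[230,0,0,-1.5,0],[230,0,0,-1.5,0],[230,0,0,-1,0],[230,0,0,0,0]]]'

```text
time: 9.02
position: [0.5555, 0.09, 0.0258]
ee_rot: [0.515, 0.484, 0.515, -0.484]
ft_force: [-2.4, -0.6, 7.6]
width: 0.159
```

Emit:
jog_arm --commands '[[[230,0,0,-1,0],[230,0,0,-1,0],[230,0,0,0,0]]]'

```text
time: 9.4
position: [0.5555, 0.09, 0.0257]
ee_rot: [0.516, 0.484, 0.515, -0.485]
ft_force: [-7.1, -3.5, 22.7]
width: 0.165
```

Emit:
jog_arm --commands '[[[150,0,0,1,0],[130,0,0,0,0],[130,0,0,0,0],[130,0,0,15,0],[130,0,0,30,0],[200,-20,30,50,0],[255,-30,50,10,0],[255,0,0,0,0]]]'

```text
time: 10.4
position: [0.5037, 0.1753, 0.1315]
ee_rot: [0.517, 0.484, 0.517, -0.48]
ft_force: [-1.0, -0.4, 0.1]
width: 0.006
```

Run:
```python
from h import *
st();crop("side",(200,130,100,75),"s3",8);crop("top",(180,150,140,80),"t3",5.7)
```

```text
10.4 [0.5037 0.1753 0.1315] yaw_y 0.0708 x [ 0.003  0.003 -1.   ] F [-1.  -0.4  0.1] w 0.006
```

View pics/s3.png

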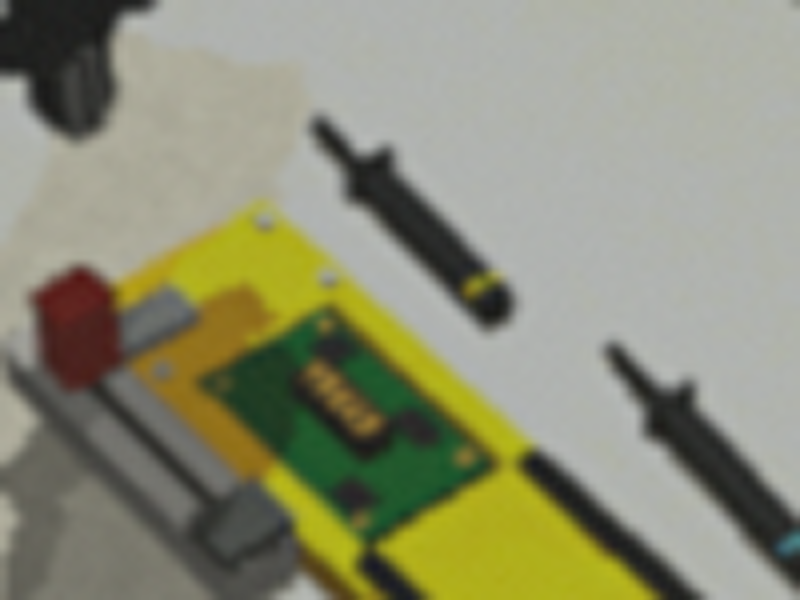

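View pics/t3.png

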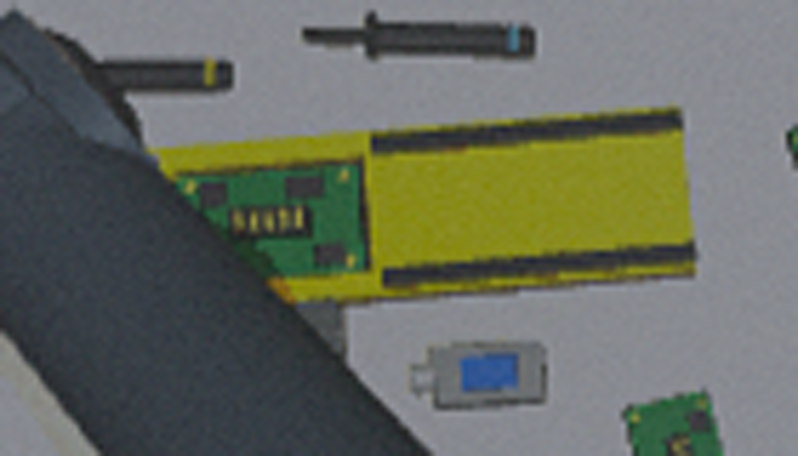

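The pictures show the module flush in the recess (side crop: board corners (330,305), (500,465), (370,540), (200,380)). The lock grip is still open, at side crop (75,325). Now to the +y side of the grip.

Emit:
jog_arm --commands '[[[255,-10,16,0,-0.003],[255,-10,14,0,-0.003],[255,0,0,-30,0],[255,0,0,-36,0],[255,0,0,-20,0],[255,0,0,0,0]]]'

```text
time: 11.25
position: [0.4844, 0.1991, 0.0413]
ee_rot: [0.513, 0.485, 0.514, -0.487]
ft_force: [-0.3, -0.8, 0.3]
width: 0.002
```

Emit:
jog_arm --commands '[[[255,0.6,-10,0,0],[255,0.6,-10,0,0],[255,0.6,-10,0,0],[255,0.6,-10,0,0],[255,0.6,-10,0,0],[255,0.7,-10,0,0],[255,0.7,-10,0,0],[255,0,0,0,0]]]'

```text
time: 12.25
position: [0.4892, 0.1279, 0.0424]
ee_rot: [0.513, 0.485, 0.513, -0.487]
ft_force: [-0.3, 0.2, -0.9]
width: -0.001
```

Emit:
jog_arm --commands '[[[255,0.6,-8,0,0],[255,0.5,-6,0,0],[255,0.3,-4,0,0],[255,0.2,-3,0,0],[255,0.1,-2,0,0],[255,0,0,0,0]]]'

```text
time: 13.0
position: [0.4902, 0.1124, 0.0426]
ee_rot: [0.513, 0.487, 0.517, -0.483]
ft_force: [-3.9, 13.1, -3.7]
width: -0.0
```

Emit:
jog_arm --commands '[[[255,0,-1,0,0],[255,0,0,0,0],[255,0,12,0,0],[255,0,10,0,0],[255,0,0,30,0],[255,-10,30,60,0],[255,-20,60,0,0],[255,0,60,0,0]]]'

```text
time: 14.0
position: [0.4626, 0.2751, 0.1292]
ee_rot: [0.514, 0.487, 0.512, -0.486]
ft_force: [1.4, -0.2, -1.0]
width: -0.003
```

Run:
```python
from h import *
st();crop("side",(200,130,100,75),"s4",8)
```

```text
14.0 [0.4626 0.2751 0.1292] yaw_y 0.0539 x [ 0.002 -0.002 -1.   ] F [ 1.4 -0.2 -1. ] w -0.003
```

View pics/s4.png

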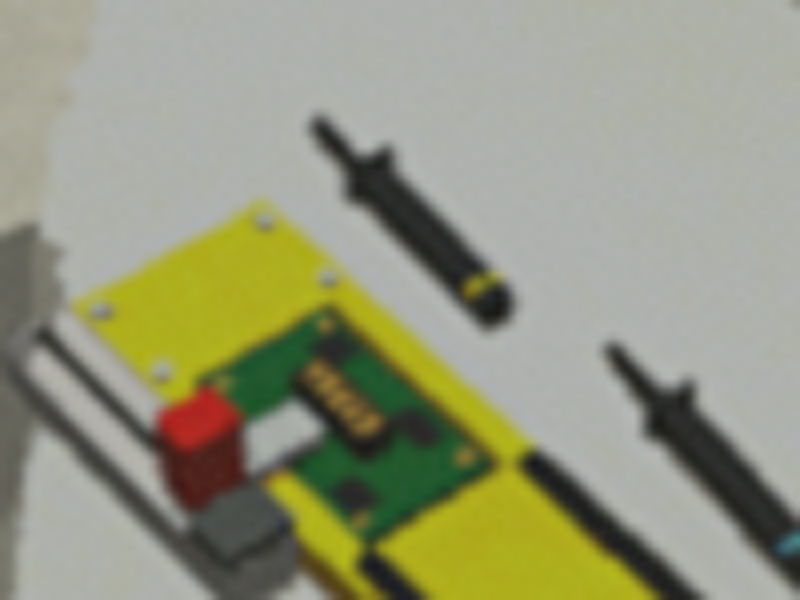

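The grip at crop (200,445) is against the end stop, and the arm lies over the flush module beside its header. The robot is clear.

```bash
python3 -c "
from h import *
finish_job();st()"
```

```text
the job is handed in; nothing more can be done
the job is handed in; nothing more can be done
```

The module is pressed flush into the recess and the red lock is against its end stop. I handed the job in at about 14 s with the arm clear; no verdict was reported.

- **Module:** I gripped it by its header, slid it along the track and lowered it onto the contact bed. I then pressed until it stopped moving at 23 N. The pictures show the board level with the yellow deck.
- **Lock:** I pushed the grip with closed fingers until it stopped at 13 N. That puts the grip's face at about nest y 45 mm, against the stop at 44.5 mm. The last picture shows its arm over the module's edge beside the header.
- **First grip:** My first grip sat too high, on only about the top 2 mm of the header. I opened, went 7 mm lower and gripped again before sliding.
- **Disagreement:** The two cameras disagreed on the nest's pose by about 7 mm and 0.02 rad. I used the top camera's fit, and the forces while sliding and lowering stayed low.
- **Other things:** The last picture shows no disturbance to the two probes. I did not take final pictures of the adapter, spare board, cleaner or meter. The tool met no unexpected force at any point.

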